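Press and slide a sample carrier under the leaf springs of its holder

TASK

Load the green sample carrier into the hardness tester's sample holder: with a closed fingertip press its yellow thumb tread down hard until the sprung lift plate has sunk flush with the channel's deck, and keep pressing while you slide it under the red bridge and the leaf springs until it is fully home against the end stop. Then take the finger away, so that the carrier lies flat under the springs and the lift plate pops up behind it. Only press and push the carrier: do not pinch it or lift it, and leave the other things where they are.

Things in the scene. Friction and masses are not known exactly. Their poses are not given: they have to be found in the camera images.
- holder: fixed grey and aluminium sample holder, 200 mm long, 100 mm wide; origin on the bench surface. Its x axis runs along the channel in the pushing direction (entry at -x, end stop at +x), y across, z up. Channel deck 20 mm above the bench, from x = -29 to +75 mm; side rails from y = +-23 to +-33 mm, tops 32 mm above the bench. Black lift plate before the deck, x = -99.5 to -29.5 mm
- deck_edge (a point): rear edge of the channel's deck, on its middle line, x = -29 mm of the holder, 20 mm above the bench; the lift plate lies just behind it
- bridge (a point): middle of the underside of the red bridge across the channel, 14.5 mm above the deck, x = 34 mm of the holder; the bridge is 10 mm thick along the channel, 86 mm wide, its top 6 mm above this point. The raised carrier butts or jams against it; pressed down by 4.5 mm or more it passes. Two steel leaf springs slope down from it towards the stop, at y = +-15 mm, to about 7 mm above the deck
- stop (a point): point on the face of the red end stop, at deck height, on the channel's middle line, x = +75 mm of the holder; the stop's top is 38 mm above the bench. The carrier's nose must come here
- carrier: green plate, 100 x 44 x 12 mm, about 0.16 kg, mostly in its tail, 1 mm play each side in the channel; origin: centre of underside; x along the holder's x, nose at x = +50, tail at -50 mm. Yellow thumb tread on top, x = -50 to -10; then a black cross ridge, x = -10 to -2, 10 mm high, to push against. Starts on the raised lift plate, underside 27 mm above the bench, origin at x = -50 to -40 of the holder; home at +25, on the deck
- nose (a point): middle of the lower front edge of the carrier, 50 mm ahead of its origin; touches the stop when home
- tread (a point): centre of the yellow thumb tread, on the carrier's top face (12 mm above its underside), 30 mm behind the carrier's origin
- lift_plate (a joint): sprung plate under the carrier: 0 = up (7 mm above the deck), 0.007 m = pressed down, flush with the deck. It takes about 6 N at the top of its travel, 12 N at the bottom. When the carrier's tail has passed the deck's rear edge the plate springs up behind it; at home the tail stands 4 mm ahead of that edge
- leaf (a joint): angle of the leaf springs: 0 = hanging free, about 0.15 rad = lifted by the carrier's nose beneath, on which the springs then press with about 3 N in all
- big_socket: chrome drive socket standing upright, 36 mm across, 40 mm tall; bystander beside the holder; origin: centre of underside
- small_socket: chrome drive socket standing upright, 26 mm across, 34 mm tall; bystander beside the holder; origin: centre of underside
- test_block: brass-coloured reference disc, 60 mm across, 15 mm thick, lying flat; bystander beside the holder; origin: centre of underside
- screwdriver: screwdriver with a red handle, 170 mm long, lying flat; bystander beside the holder; origin near its middle
- oil: green oil bottle with a red cap, 48 mm across, 120 mm tall; bystander
- pliers: pliers with red handles, about 180 mm long, 12 mm thick, lying flat; bystander; origin near the pivot
- wrench: steel wrench, 160 mm long, lying flat; bystander; origin near its middle
Not all that is in view belongs to the job. Of the things like the carrier, leave any that is pink; of the rest the smaller one is meant.

How it is judged:
By the outcome, as a careful person would: the job done as asked, in the order asked, and still so for the second after the job is handed in, with the robot touching nothing.
It also fails if it takes over 32 s, if anything falls off the work surface, if the arm or the gripper's body presses on something with over 40 N, if the wrist force passes 120 N, or if a joint passes its speed limit or range.

ROBOT

A 6-joint arm with a two-finger parallel gripper is mounted at the origin on the work surface. World frame = base frame: x ahead of the robot, y to its left, z up, the work surface at z = 0. Lengths are in m, angles in rad, forces in N, time in s.
With the tool pointing down it reaches from about 0.25 to 0.725 m from the base axis. Payload 4 kg.
Tool frame: the origin (TCP) lies between the finger pads; the fingertips stand 11 mm ahead of it and the grasp point (between the pads) lies 8 mm behind it (bot.tip_extent is the distance from the TCP to the fingertips, in m); z points along the fingers, y is the line along which they close (so a half turn about z gives the same grasp; the last joint's range is limited). The gripper opens to 85 mm and grips with 20 to 120 N. Pads are 22 mm wide; open, the fingers measure 114 mm over their backs; the gripper's body (76 mm by 85 mm) begins 54 mm behind the grasp point. The pads swing forward as they close: fully open they stand 13 mm farther back than shut.
Start: joints at [-1.181, 0.241, 0.005, 1.335, 0, 1.571], TCP at [0.19, -0.462, 0.242] pointing down, gripper open.
Joint ranges: [-2.72, 2.72], [-1.05, 1.87], [-1.09, 1.28], [-1.99, 2.15], [-1.42, 1.44], [-3.14, 3.14]. Speed limits (rad/s): [2.79, 2.79, 3.14, 3.14, 3.14, 3.14].

INTERFACE

Orientations are given as a unit quaternion [x, y, z, w].
In Python, from workcell import bot gives the robot as it stands. The module is installed in compiled form; this text tells all that it offers.
- The arm moves only by the tool drive_tool, never from a script. Its argument "rows" is a list of rows, each an object of numbers: "dx", "dy", "dz": the shift along the tool's x, y, z in units of 50 mm (1.0 is 50 mm); "wx", "wy", "wz": the turn, a rotation vector about the tool's x, y, z in units of 5 degrees (1.0 is 5 degrees); "hand": the finger opening in mm, from 0 to 85.4. A call has 1 to 20 rows; each row is the pose to reach, as a shift and turn from the pose commanded when the call began, along the tool's axes at that moment; what a row does not reach only later rows make up. A row lasts 1/10 s, in which the tool goes at most 50 mm and 8.59 degrees, less where a joint would pass 70% of its speed; a pose out of reach is approached as far as the arm can. A call with a gripper value outside its range is refused whole. The fingers move at their own pace and stop on an object; the grip force is fixed at half the most. Time passes only in rows, so rows that repeat a pose let the fingers close. It gives the time, the measured TCP pose, the force, the opening and the grip force at its end, in the units of the state.
- bot.get_obs(): the state, without advancing time (a new reading comes with each control period).
- bot.camera(name): name is "side" or "top" or "wrist"; returns the picture (400x640x3 uint8, red, green, blue); there is no depth.
- bot.get_calibration(name): a dict with "vfov" (degrees; the focal length in pixels is half the picture's height over the tangent of half this angle, whatever the lens; pixels are square), "cx", "cy" (the principal point, pixels), "k1" (the pictures are not rectified: a ray, as slopes to the right and down, at radius r is drawn at 1 + k1 r^2 times it, then the intrinsics apply), "origin" and "rotation" of the camera in the world; the wrist camera has in their place "mount" (4x4, takes a point from camera to tool coordinates, whose origin is the TCP and whose axes are the flange's). Camera axes: x right, y up, looking along -z (the intrinsics and any distortion apply to the point x, -y, -z); pixel columns grow to the right and rows downward; lengths in m; the calibration is good to about 2 mm. A picture is of the moment at which its call begins: read the wrist's pose just before it. get_calibration takes no time and is no camera call.
- bot.job_done(): hands the job in; it is judged then, once.
Trained networks look in the newest picture that a camera, given by its name, has taken for a name from the list of things; names that differ only in an ending like _2 or _b are one class to them, and where a whole thing is asked for, a point or a joint stands for the part that bears it (a point fixed in the world has none). Each returns a list of dicts, best first, with "score" (0 to 1); they miss things now and then, are a little off and sometimes report something else, mostly with a low value. They report only what shows in the picture. A call takes as long as a camera call. They do not tell look-alikes from the thing itself.
- bot.look_for(camera, thing): "extent" ([centre column, centre row, width, height] in pixels, round what is visible of it).
- bot.outline_of(camera, thing): "region" (400x640 bool, what is visible of it) and "extent" ([centre column, centre row, width, height] in pixels, round what is visible of it).
The state is a dict: "clock": time; "joint_pos": joint angles; "joint_vel": joint speeds; "tau": joint torques, N m; "eef_pos": TCP position; "tool_rot": TCP orientation; "ft_force": force on the tool from outside, world axes, zero at the start; "ft_torque": the same for the moment, N m; "grip_width": finger opening in m; "grasp_force": force on a finger pad.
Only numpy, scipy, OpenCV 4.12 (cv2) and the standard library are available. Lean on these libraries where they do the work, as an engineer would, in place of code of your own. Each camera call takes 0.05 s, during which the arm holds its last target. There are 200 camera calls.

## Working session

There is one attempt and no reset: what is moved stays moved. The work goes in short steps, Python scripts to look and compute and a tool call to move; the robot and the scene stay as the last step left them, time stands still between calls to the robot, and variables do not carry over. Pictures are saved under pics/ and viewed, at most 10 in all, crops included, and the job is handed in when it is done.

Besides the shell and the picture viewer there is one more tool, called by a JSON object that holds its "name" and its "arguments", one argument or row to a line. drive_tool: Moves the arm, as the interface text tells. Its arguments: {"type":"object","properties":{"rows":{"type":"array","items":{"type":"object","properties":{"dx":{"type":"number"},"dy":{"type":"number"},"dz":{"type":"number"},"wx":{"type":"number"},"wy":{"type":"number"},"wz":{"type":"number"},"hand":{"type":"number"}}}}},"required":["rows"]}

```bash
mkdir -p pics
cat > h.py <<'E'
import numpy as np, cv2
from workcell import bot
from scipy.spatial.transform import Rotation as R
def cam(name):
    c=bot.get_calibration(name)
    if 'mount' in c:
        o=bot.get_obs(); T=np.eye(4); T[:3,:3]=R.from_quat(o['tool_rot']).as_matrix(); T[:3,3]=o['eef_pos']
        M=T@np.array(c['mount']); return c,M[:3,3],M[:3,:3]
    return c,np.array(c['origin']),np.array(c['rotation'])
def ray(C,u,v):
    c,o,Rm=C; f=200/np.tan(np.radians(c['vfov'])/2)
    d=np.array([(u-c['cx'])/f,(v-c['cy'])/f]); s=d.copy()
    for _ in range(30): s=d/(1+c['k1']*(s@s))
    return o,Rm@np.array([s[0],-s[1],-1])
def at(C,u,v,z):
    o,d=ray(C,u,v); return o+d*(z-o[2])/d[2]
def proj(C,p):
    c,o,Rm=C; f=200/np.tan(np.radians(c['vfov'])/2)
    q=Rm.T@(np.array(p)-o); s=np.array([q[0],-q[1]])/-q[2]; s=s*(1+c['k1']*(s@s))
    return s[0]*f+c['cx'],s[1]*f+c['cy']
def save(n,im): cv2.imwrite('pics/'+n,im[:,:,::-1])
E
python3 - <<'E'
from h import *
ims=[bot.camera(n) for n in ('top','side')]
save('a.png',np.vstack([cv2.resize(i,(480,300),interpolation=cv2.INTER_AREA) for i in ims]))
save('top.png',ims[0]);save('side.png',ims[1])
for n in('top','side'):
    C=cam(n); print(n,C[1].round(3),C[0])
    for t in('holder','carrier'):
        for d in bot.look_for(n,t): print(n,t,round(d['score'],2),np.round(d['extent']))
o=bot.get_obs();print(o['clock'],o['eef_pos'],o['tool_rot'],o['ft_force'],bot.tip_extent)
E
```

```text
top [0.368 0.004 1.203] {'vfov': 48.049649865778186, 'cx': 325.9831241642239, 'cy': 198.51973603327426, 'k1': -0.04730625132732121, 'origin': array([0.3678317 , 0.00363228, 1.20294571]), 'rotation': array([ 0.07152938, -0.05044749, -0.70128443,  0.70748763])}
top holder 0.69 [301. 192.  46.  76.]
top carrier 0.74 [290. 276.  57.  32.]
top carrier 0.71 [303. 199.  28.  39.]
top carrier 0.66 [401. 180.  51.  26.]
side [0.479 1.047 0.868] {'vfov': 43.734445918937766, 'cx': 326.3564604217874, 'cy': 196.00703259146889, 'k1': -0.07541431929833901, 'origin': array([0.47880011, 1.04740732, 0.86786891]), 'rotation': array([-0.01552475,  0.43236151,  0.90090275, -0.03459409])}
side holder 0.77 [306. 230.  80.  39.]
side carrier 0.96 [399. 240.  31.  41.]
side carrier 0.88 [308. 169.  24.  29.]
side carrier 0.69 [316. 218.  42.  18.]
side carrier 0.17 [317. 196.  62.  18.]
0.3 [ 0.18993419 -0.46229464  0.24196914] [ 9.81066365e-01  1.93671466e-01 -7.09950608e-05 -3.81887985e-04] [-0.79218676  0.09723451 -0.47140096] 0.011
```

View pics/top.png

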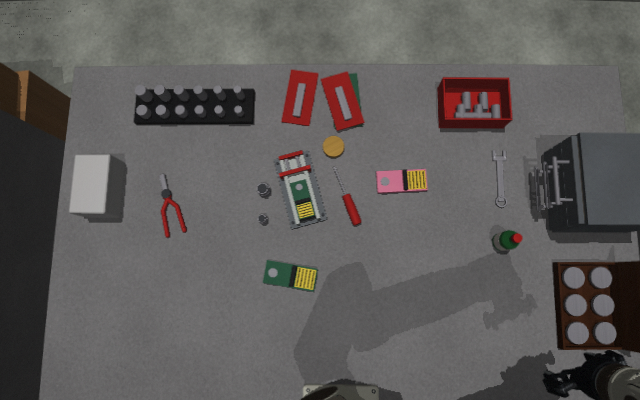

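View pics/side.png

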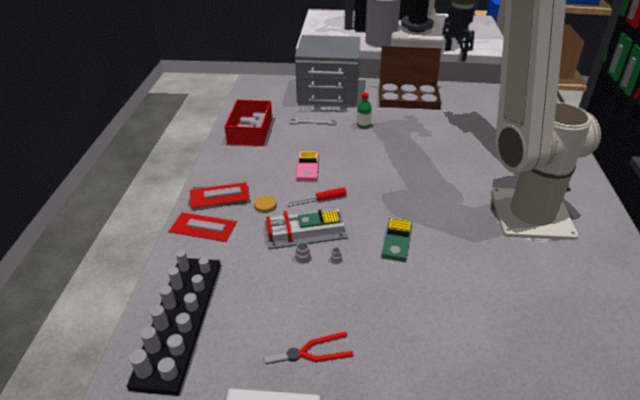

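The top view shows the red-bridged holder at about (301,192), running upward in the image. There are three carrier-like plates: the green one in the holder at (303,199), a green one lying on the bench at (290,276), and a pink one at (401,180). The one in the holder is green and smaller, so it fits the description; I'll confirm it in a crop.

```bash
sed -i "s/np.array(c\['rotation'\])/R.from_quat(c['rotation']).as_matrix()/" h.py
python3 - <<'E'
from h import *
im=bot.camera('top'); C=cam('top')
save('crop.png',cv2.resize(im[130:300,230:400],(780,580)[:1]*1+(580,) if 0 else (595,595),interpolation=cv2.INTER_CUBIC))
for u,v,z in [(301,192,.02),(303,199,.039),(290,276,.012)]: print(at(C,u,v,z).round(3))
for d in bot.outline_of('top','carrier'):
    r=d['region'].astype(np.uint8); c=max(cv2.findContours(r,0,2)[0],key=cv2.contourArea)
    b=cv2.boxPoints(cv2.minAreaRect(c)); print(d['score'],[at(C,*p,.03)[:2].round(3) for p in b])
for d in bot.outline_of('top','holder'):
    r=d['region'].astype(np.uint8); c=max(cv2.findContours(r,0,2)[0],key=cv2.contourArea)
    b=cv2.boxPoints(cv2.minAreaRect(c)); print('H',d['score'],b.round(1).tolist(),[at(C,*p,.01)[:2].round(3) for p in b])
print(bot.get_calibration('wrist'))
E
```

```text
[0.591 0.108 0.02 ]
[0.569 0.1   0.039]
[0.368 0.133 0.012]
0.93 [array([ 0.649, -0.092]), array([ 0.656, -0.225]), array([ 0.595, -0.227]), array([ 0.588, -0.094])]
0.82 [array([0.614, 0.14 ]), array([0.626, 0.098]), array([0.529, 0.07 ]), array([0.517, 0.111])]
0.56 [array([0.35 , 0.202]), array([0.412, 0.192]), array([0.388, 0.056]), array([0.327, 0.067])]
H 0.87 [[271.79998779296875, 157.10000610351562], [308.70001220703125, 147.8000030517578], [327.0, 221.0], [290.1000061035156, 230.1999969482422]] [array([0.691, 0.191]), array([0.718, 0.09 ]), array([0.515, 0.037]), array([0.489, 0.136])]
{'vfov': 59.4783985727191, 'cx': 324.35924589413526, 'cy': 196.91334581851817, 'k1': 0.0252965747479891, 'mount': array([[-2.46804906e-04,  9.52709222e-01,  3.03883328e-01,
         7.77497479e-02],
       [ 9.99999438e-01,  5.48496842e-04, -9.07431264e-04,
         1.91798931e-05],
       [-1.03119718e-03,  3.03882934e-01, -9.52708822e-01,
        -1.31756525e-01],
       [ 0.00000000e+00,  0.00000000e+00,  0.00000000e+00,
         1.00000000e+00]])}
```

View pics/crop.png

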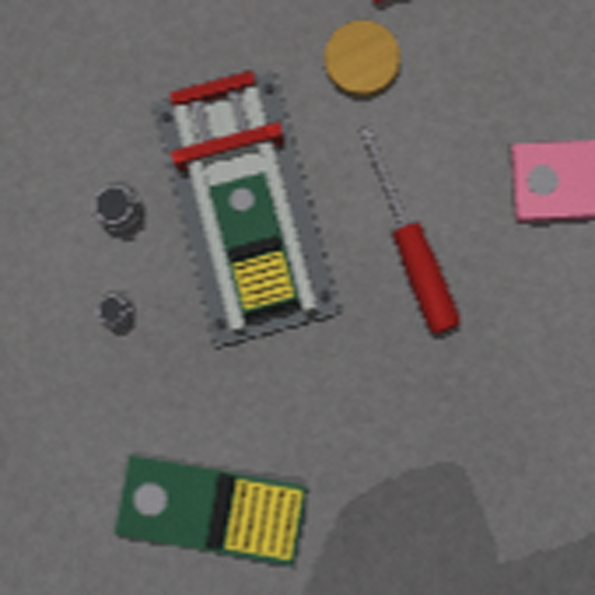

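The crop confirms it. The plate in the holder measures about 100 x 44 mm, while the bench one is about 138 x 63 mm and is a bigger look-alike, so the carrier is the one in the holder. Next I move the wrist camera over it.

{"name": "drive_tool", "arguments": {
  "rows": [
    {"dx":0.69,"dy":-0.47,"dz":0.05,"wz":0.1,"hand":0},
    {"dx":1.38,"dy":-0.95,"dz":0.1,"wz":0.2,"hand":0},
    {"dx":2.08,"dy":-1.42,"dz":0.16,"wz":0.3,"hand":0},
    {"dx":2.78,"dy":-1.9,"dz":0.21,"wz":0.4,"hand":0},
    {"dx":3.47,"dy":-2.37,"dz":0.26,"wz":0.5,"hand":0},
    {"dx":4.16,"dy":-2.85,"dz":0.31,"wz":0.6,"hand":0},
    {"dx":4.86,"dy":-3.32,"dz":0.37,"wz":0.7,"hand":0},
    {"dx":5.55,"dy":-3.8,"dz":0.42,"wz":0.8,"hand":0},
    {"dx":6.24,"dy":-4.27,"dz":0.47,"wz":0.9,"hand":0},
    {"dx":6.94,"dy":-4.75,"dz":0.52,"wz":1.0,"hand":0},
    {"dx":7.63,"dy":-5.22,"dz":0.58,"wz":1.1,"hand":0},
    {"dx":8.32,"dy":-5.7,"dz":0.63,"wz":1.2,"hand":0},
    {"dx":9.02,"dy":-6.17,"dz":0.68,"wz":1.3,"hand":0},
    {"dx":9.71,"dy":-6.65,"dz":0.74,"wz":1.4,"hand":0},
    {"dx":10.4,"dy":-7.12,"dz":0.8,"wz":1.5,"hand":0},
    {"dx":11.1,"dy":-7.6,"dz":0.84,"wz":1.5,"hand":0},
    {"dx":11.1,"dy":-7.6,"dz":0.84,"wz":1.5,"hand":0},
    {"dx":11.1,"dy":-7.6,"dz":0.84,"wz":1.5,"hand":0}
  ]
}}

```text
invalid input at $.rows[0]: expected keys dx, dy, dz, wx, wy, wz, hand
```

Run:
```python
from h import *
C=cam('wrist'); im=bot.camera('wrist'); save('w1.png',im)
o=bot.get_obs();print(o['clock'],o['eef_pos'],R.from_quat(o['tool_rot']).as_matrix()[:,0].round(4),o['ft_force'],o['grip_width'])
for t in ('carrier','holder','tread','nose'):
  for d in bot.outline_of('wrist',t):
    r=d['region'].astype(np.uint8); c=max(cv2.findContours(r,0,2)[0],key=cv2.contourArea)
    b=cv2.boxPoints(cv2.minAreaRect(c)); print(t,round(d['score'],2),np.round(d['extent']),b.round(0).tolist())
```

```text
0.5 [ 0.18996923 -0.46245721  0.24225982] [0.925 0.38  0.   ] [-0.23305905  0.48847195 -0.17122771] 0.085120606093463
```

View pics/w1.png

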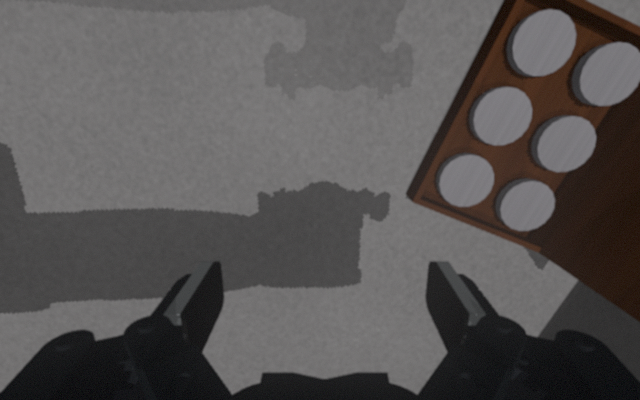

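The call was refused because every key has to be present. The picture shows only the start location, with the fingers at the bottom of the view (rows above 260). I'll aim a bit further back and stay high.

{"name": "drive_tool", "arguments": {
  "rows": [
    {"dx":0.74,"dy":-0.55,"dz":0,"wx":0,"wy":0,"wz":0.1,"hand":0},
    {"dx":1.48,"dy":-1.1,"dz":0,"wx":0,"wy":0,"wz":0.2,"hand":0},
    {"dx":2.2,"dy":-1.65,"dz":0,"wx":0,"wy":0,"wz":0.3,"hand":0},
    {"dx":2.94,"dy":-2.2,"dz":0,"wx":0,"wy":0,"wz":0.4,"hand":0},
    {"dx":3.68,"dy":-2.75,"dz":0,"wx":0,"wy":0,"wz":0.5,"hand":0},
    {"dx":4.4,"dy":-3.3,"dz":0,"wx":0,"wy":0,"wz":0.6,"hand":0},
    {"dx":5.15,"dy":-3.85,"dz":0,"wx":0,"wy":0,"wz":0.7,"hand":0},
    {"dx":5.9,"dy":-4.4,"dz":0,"wx":0,"wy":0,"wz":0.8,"hand":0},
    {"dx":6.6,"dy":-4.95,"dz":0,"wx":0,"wy":0,"wz":0.9,"hand":0},
    {"dx":7.35,"dy":-5.5,"dz":0,"wx":0,"wy":0,"wz":1.0,"hand":0},
    {"dx":8.1,"dy":-6.05,"dz":0,"wx":0,"wy":0,"wz":1.1,"hand":0},
    {"dx":8.8,"dy":-6.6,"dz":0,"wx":0,"wy":0,"wz":1.2,"hand":0},
    {"dx":9.55,"dy":-7.15,"dz":0,"wx":0,"wy":0,"wz":1.3,"hand":0},
    {"dx":10.3,"dy":-7.7,"dz":0,"wx":0,"wy":0,"wz":1.5,"hand":0},
    {"dx":10.3,"dy":-7.7,"dz":0,"wx":0,"wy":0,"wz":1.5,"hand":0},
    {"dx":10.3,"dy":-7.7,"dz":0,"wx":0,"wy":0,"wz":1.5,"hand":0},
    {"dx":10.3,"dy":-7.7,"dz":0,"wx":0,"wy":0,"wz":1.5,"hand":0}
  ]
}}

```text
clock: 2.4
eef_pos: [0.5194, 0.0886, 0.2422]
tool_rot: [0.992, 0.129, -0.0, 0.0]
ft_force: [-0.4, 0.6, 0.8]
grip_width: 0.0001
grasp_force: 0.0
```

Run:
```python
from h import *
C=cam('wrist'); im=bot.camera('wrist'); save('w2.png',im)
o=bot.get_obs();print(o['clock'],o['eef_pos'],R.from_quat(o['tool_rot']).as_matrix()[:,0].round(4),o['ft_force'],o['grip_width'])
for t in ('carrier','holder'):
  for d in bot.outline_of('wrist',t):
    r=d['region'].astype(np.uint8); c=max(cv2.findContours(r,0,2)[0],key=cv2.contourArea)
    b=cv2.boxPoints(cv2.minAreaRect(c)); print(t,round(d['score'],2),np.round(d['extent']),b.round(0).tolist())
```

```text
2.45 [0.51945076 0.08823039 0.24242139] [ 9.670e-01  2.547e-01 -5.000e-04] [-0.66405204 -0.64994281  0.07443041] 0.0001292956045855267
carrier 0.9 [574. 120. 131.  86.] [[511.0, 139.0], [524.0, 76.0], [652.0, 101.0], [639.0, 165.0]]
carrier 0.79 [320. 112.  47. 108.] [[297.0, 56.0], [345.0, 56.0], [345.0, 165.0], [297.0, 165.0]]
carrier 0.68 [242. 266. 103.  76.] [[187.0, 276.0], [207.0, 225.0], [298.0, 261.0], [278.0, 312.0]]
holder 0.78 [319.  87. 104. 174.] [[266.0, 0.0], [372.0, 0.0], [372.0, 173.0], [266.0, 173.0]]
holder 0.38 [323. 111.  45. 113.] [[296.0, 55.0], [346.0, 55.0], [346.0, 166.0], [296.0, 166.0]]
```

View pics/w2.png

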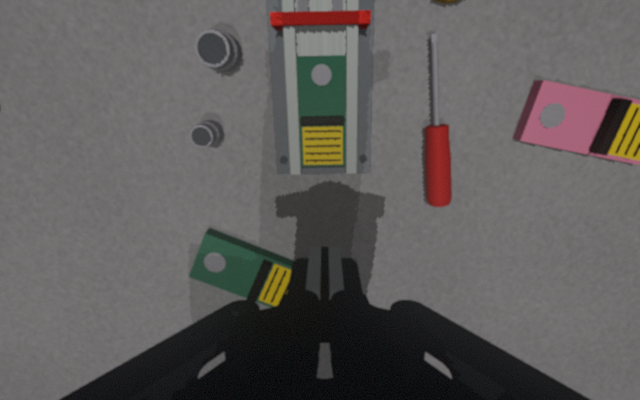

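The holder is aligned with the view. The carrier's nose is at row 56 and its tail at row 166, columns 299–346; the yellow tread is centred near (323,146). The ridge is at rows 117–125, the bridge at row 18, and the holder's rear end at row 173.

Run:
```python
from h import *
C=cam('wrist'); bot.camera('wrist')
im=cv2.imread('pics/w2.png')
for n,u,v,z in [('nose',322,56,.039),('tail',323,166,.039),('noseL',299,57,.039),('noseR',346,57,.039),('tailL',302,166,.039),('tailR',344,166,.039),('ridgeback',323,125,.049),('treadc',323,146,.039),
 ('bridge near edge',321,25,.0405),('brL',271,18,.0375),('brR',370,18,.0375),('holderRL',277,173,.004),('holderRR',370,173,.004),('holdL',270,60,.004),('holdR',373,60,.004)]:
    p=at(C,u,v,z); print(n,p.round(4))
hsv=cv2.cvtColor(im,cv2.COLOR_BGR2HSV); m=cv2.inRange(hsv,(20,100,60),(35,255,255)); m[:,:250]=0;m[:,400:]=0;m[200:]=0
ys,xs=np.nonzero(m);print('yellow',xs.min(),xs.max(),ys.min(),ys.max(),np.median(xs),at(C,np.median(xs),(ys.min()+ys.max())/2,.039))
for v in (65,85,105):
    g=np.nonzero(cv2.inRange(hsv[v:v+1],(50,100,30),(90,255,255))[0][250:400])[0]+250; a=at(C,g.min(),v,.039);b=at(C,g.max(),v,.039);print(v,g.min(),g.max(),a.round(4),b.round(4),((a+b)/2).round(4))
C=cam('top')
for d in bot.look_for('top','bridge')+bot.look_for('top','stop'): print('top',d)
```

```text
nose [0.618  0.1157 0.039 ]
tail [0.5219 0.0897 0.039 ]
noseL [0.612  0.1353 0.039 ]
noseR [0.6227 0.0949 0.039 ]
tailL [0.5167 0.1095 0.039 ]
tailR [0.5271 0.0698 0.039 ]
ridgeback [0.5611 0.0999 0.049 ]
treadc [0.5408 0.0946 0.039 ]
bridge near edge [0.6415 0.1227 0.0405]
brL [0.6362 0.1659 0.0375]
brR [0.6579 0.0832 0.0375]
holderRL [0.4941 0.1341 0.004 ]
holderRR [0.5197 0.0364 0.004 ]
holdL [0.6039 0.165  0.004 ]
holdR [0.6296 0.0671 0.004 ]
yellow 302 342 125 165 322.0 [0.54152541 0.09578488 0.039     ]
65 298 344 [0.6054 0.1346 0.039 ] [0.6158 0.0948 0.039 ] [0.6106 0.1147 0.039 ]
85 299 344 [0.5891 0.1298 0.039 ] [0.5995 0.0902 0.039 ] [0.5943 0.11   0.039 ]
105 300 344 [0.5722 0.1248 0.039 ] [0.5826 0.0854 0.039 ] [0.5774 0.1051 0.039 ]
top {'extent': [301.2, 190.6, 52.9, 78.0], 'score': 0.91}
top {'extent': [300.0, 189.3, 53.3, 81.8], 'score': 0.87}
```

Sizes check out: the carrier measures 99.6 mm long and the ridge lies where expected. Its origin is about -45 mm relative to the bridge, so the travel is about 70 mm. Next I lower the tip to just above the tread, behind the ridge.

{"name": "drive_tool", "arguments": {
  "rows": [
    {"dx":0.25,"dy":0,"dz":0.6,"wx":0,"wy":0,"wz":0,"hand":0},
    {"dx":0.53,"dy":0,"dz":1.2,"wx":0,"wy":0,"wz":0,"hand":0},
    {"dx":0.53,"dy":0,"dz":1.9,"wx":0,"wy":0,"wz":0,"hand":0},
    {"dx":0.53,"dy":0,"dz":2.5,"wx":0,"wy":0,"wz":0,"hand":0},
    {"dx":0.53,"dy":0,"dz":3.1,"wx":0,"wy":0,"wz":0,"hand":0},
    {"dx":0.53,"dy":0,"dz":3.5,"wx":0,"wy":0,"wz":0,"hand":0},
    {"dx":0.53,"dy":0,"dz":3.7,"wx":0,"wy":0,"wz":0,"hand":0},
    {"dx":0.53,"dy":0,"dz":3.7,"wx":0,"wy":0,"wz":0,"hand":0},
    {"dx":0.53,"dy":0,"dz":3.7,"wx":0,"wy":0,"wz":0,"hand":0}
  ]
}}

```text
clock: 3.6
eef_pos: [0.5465, 0.0961, 0.0583]
tool_rot: [0.992, 0.129, 0.001, -0.0]
ft_force: [0.4, 0.3, 0.8]
grip_width: 0.0
grasp_force: 0.0
```

Run:
```python
from h import *
o=bot.get_obs();print(o['clock'],o['eef_pos'],R.from_quat(o['tool_rot']).as_matrix()[:,0].round(4),o['ft_force'])
im=bot.camera('wrist'); save('w3.png',im)
```

```text
3.6 [0.54645019 0.09605446 0.05826287] [0.9667 0.2557 0.0015] [0.44560436 0.30858523 0.84065743]
```

View pics/w3.png

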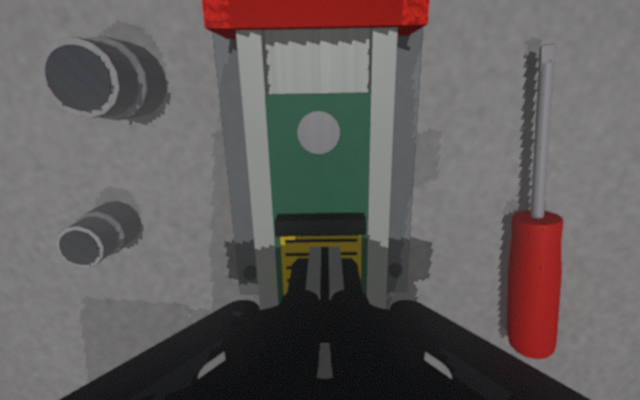

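The tip hangs centred over the tread, at (323,250) with the ridge ahead at row 222. Pressing down in steps.

{"name": "drive_tool", "arguments": {
  "rows": [
    {"dx":0,"dy":0,"dz":0.1,"wx":0,"wy":0,"wz":0,"hand":0},
    {"dx":0,"dy":0,"dz":0.16,"wx":0,"wy":0,"wz":0,"hand":0},
    {"dx":0,"dy":0,"dz":0.2,"wx":0,"wy":0,"wz":0,"hand":0},
    {"dx":0,"dy":0,"dz":0.25,"wx":0,"wy":0,"wz":0,"hand":0},
    {"dx":0,"dy":0,"dz":0.28,"wx":0,"wy":0,"wz":0,"hand":0},
    {"dx":0,"dy":0,"dz":0.28,"wx":0,"wy":0,"wz":0,"hand":0}
  ]
}}

```text
clock: 4.25
eef_pos: [0.5464, 0.0963, 0.0447]
tool_rot: [0.992, 0.129, 0.001, -0.0]
ft_force: [-2.2, 0.0, 9.2]
grip_width: -0.0002
grasp_force: 4.3
```

{"name": "drive_tool", "arguments": {
  "rows": [
    {"dx":0,"dy":0,"dz":0.04,"wx":0,"wy":0,"wz":0,"hand":0},
    {"dx":0,"dy":0,"dz":0.06,"wx":0,"wy":0,"wz":0,"hand":0},
    {"dx":0,"dy":0,"dz":0.06,"wx":0,"wy":0,"wz":0,"hand":0}
  ]
}}

```text
clock: 4.55
eef_pos: [0.5465, 0.0962, 0.043]
tool_rot: [0.992, 0.129, 0.001, -0.0]
ft_force: [-4.0, -0.5, 15.5]
grip_width: -0.0001
grasp_force: 7.6
```

{"name": "drive_tool", "arguments": {
  "rows": [
    {"dx":0,"dy":0,"dz":0.03,"wx":0,"wy":0,"wz":0,"hand":0},
    {"dx":0,"dy":0,"dz":0.03,"wx":0,"wy":0,"wz":0,"hand":0}
  ]
}}

```text
clock: 4.75
eef_pos: [0.5468, 0.0963, 0.0429]
tool_rot: [0.992, 0.129, 0.002, -0.0]
ft_force: [-6.1, -1.4, 23.4]
grip_width: -0.0005
grasp_force: 11.5
```

{"name": "drive_tool", "arguments": {
  "rows": [
    {"dx":0,"dy":0,"dz":0.04,"wx":0,"wy":0,"wz":0,"hand":0},
    {"dx":0.05,"dy":0,"dz":0.04,"wx":0,"wy":0,"wz":0,"hand":0},
    {"dx":0.1,"dy":0,"dz":0.04,"wx":0,"wy":0,"wz":0,"hand":0},
    {"dx":0.15,"dy":0,"dz":0.04,"wx":0,"wy":0,"wz":0,"hand":0},
    {"dx":0.2,"dy":0,"dz":0.04,"wx":0,"wy":0,"wz":0,"hand":0}
  ]
}}

```text
clock: 5.25
eef_pos: [0.5575, 0.0989, 0.0429]
tool_rot: [0.992, 0.129, 0.003, 0.0]
ft_force: [-8.7, -3.0, 32.2]
grip_width: -0.0001
grasp_force: 16.0
```

Run:
```python
from h import *
im=bot.camera('wrist'); save('w4.png',im)
hsv=cv2.cvtColor(im,cv2.COLOR_RGB2HSV)
for c in (290,300,345):
    g=np.nonzero(cv2.inRange(hsv[:,c:c+1],(50,100,20),(90,255,255))[:,0])[0]; r=np.nonzero(cv2.inRange(hsv[:,c:c+1],(0,120,60),(8,255,255))[:,0])[0]
    print(c,g.min(),g.max(),r.min(),r.max())
```

```text
290 98 218 25 56
300 96 219 25 56
345 95 218 24 55
```

View pics/w4.png

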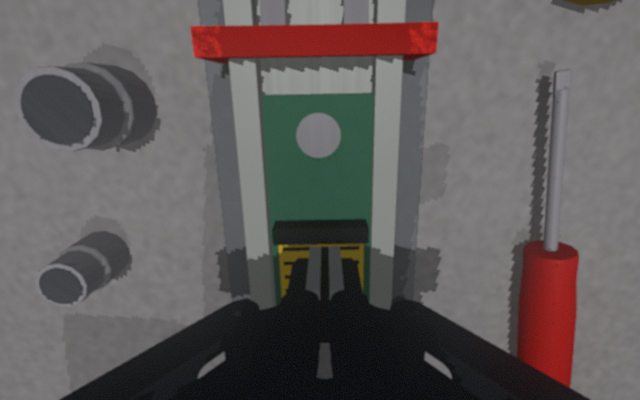

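The carrier rides along with the finger. Its nose edge is level at row 96, and the bridge is now nearer at rows 25–56. The press holds at about 32 N with z steady, so the plate is flush. I keep sliding.

{"name": "drive_tool", "arguments": {
  "rows": [
    {"dx":0.08,"dy":0,"dz":0,"wx":0,"wy":0,"wz":0,"hand":0},
    {"dx":0.16,"dy":0,"dz":0,"wx":0,"wy":0,"wz":0,"hand":0},
    {"dx":0.24,"dy":0,"dz":0,"wx":0,"wy":0,"wz":0,"hand":0},
    {"dx":0.32,"dy":0,"dz":0,"wx":0,"wy":0,"wz":0,"hand":0},
    {"dx":0.4,"dy":0,"dz":0,"wx":0,"wy":0,"wz":0,"hand":0}
  ]
}}

```text
clock: 5.8
eef_pos: [0.5769, 0.104, 0.0429]
tool_rot: [0.992, 0.129, 0.003, 0.0]
ft_force: [-8.0, -2.2, 30.0]
grip_width: 0.0001
grasp_force: 15.0
```

{"name": "drive_tool", "arguments": {
  "rows": [
    {"dx":0.08,"dy":0,"dz":0,"wx":0,"wy":0,"wz":0,"hand":0},
    {"dx":0.16,"dy":0,"dz":0,"wx":0,"wy":0,"wz":0,"hand":0},
    {"dx":0.24,"dy":0,"dz":0,"wx":0,"wy":0,"wz":0,"hand":0},
    {"dx":0.32,"dy":0,"dz":0,"wx":0,"wy":0,"wz":0,"hand":0},
    {"dx":0.4,"dy":0,"dz":0,"wx":0,"wy":0,"wz":0,"hand":0}
  ]
}}

```text
clock: 6.3
eef_pos: [0.5943, 0.1088, 0.0429]
tool_rot: [0.992, 0.129, 0.001, 0.0]
ft_force: [-11.5, -2.4, 31.6]
grip_width: 0.0001
grasp_force: 16.3
```

Run:
```python
from h import *
im=bot.camera('wrist'); save('w5.png',im)
```

```text
(no output)
```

View pics/w5.png

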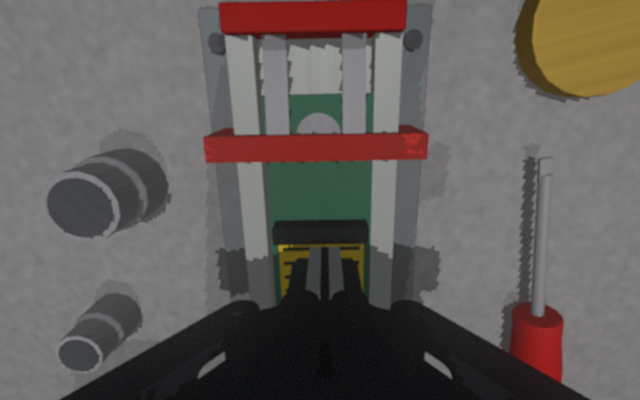

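The nose has passed under the bridge (rows 130–160) and the leaf springs, and now shows at row 95. About 20 mm remain to the stop.

{"name": "drive_tool", "arguments": {
  "rows": [
    {"dx":0.08,"dy":0,"dz":0,"wx":0,"wy":0,"wz":0,"hand":0},
    {"dx":0.16,"dy":0,"dz":0,"wx":0,"wy":0,"wz":0,"hand":0},
    {"dx":0.24,"dy":0,"dz":0,"wx":0,"wy":0,"wz":0,"hand":0},
    {"dx":0.32,"dy":0,"dz":0,"wx":0,"wy":0,"wz":0,"hand":0},
    {"dx":0.36,"dy":0,"dz":0,"wx":0,"wy":0,"wz":0,"hand":0}
  ]
}}

```text
clock: 6.85
eef_pos: [0.6126, 0.1139, 0.043]
tool_rot: [0.992, 0.129, 0.002, -0.0]
ft_force: [-10.8, -1.7, 29.9]
grip_width: 0.0
grasp_force: 14.8
```

{"name": "drive_tool", "arguments": {
  "rows": [
    {"dx":0.03,"dy":0,"dz":0,"wx":0,"wy":0,"wz":0,"hand":0},
    {"dx":0.06,"dy":0,"dz":0,"wx":0,"wy":0,"wz":0,"hand":0},
    {"dx":0.09,"dy":0,"dz":0,"wx":0,"wy":0,"wz":0,"hand":0},
    {"dx":0.09,"dy":0,"dz":0,"wx":0,"wy":0,"wz":0,"hand":0}
  ]
}}

```text
clock: 7.25
eef_pos: [0.6149, 0.1145, 0.043]
tool_rot: [0.992, 0.129, 0.0, 0.0]
ft_force: [-14.7, -2.8, 32.6]
grip_width: 0.0002
grasp_force: 16.5
```

{"name": "drive_tool", "arguments": {
  "rows": [
    {"dx":0.04,"dy":0,"dz":0,"wx":0,"wy":0,"wz":0,"hand":0},
    {"dx":0.08,"dy":0,"dz":0,"wx":0,"wy":0,"wz":0,"hand":0},
    {"dx":0.08,"dy":0,"dz":0,"wx":0,"wy":0,"wz":0,"hand":0}
  ]
}}

```text
clock: 7.55
eef_pos: [0.6184, 0.1153, 0.0429]
tool_rot: [0.992, 0.129, -0.0, 0.0]
ft_force: [-15.3, -2.5, 33.9]
grip_width: 0.0002
grasp_force: 19.6
```

Run:
```python
from h import *
im=bot.camera('wrist'); save('w6.png',im)
```

```text
(no output)
```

View pics/w6.png

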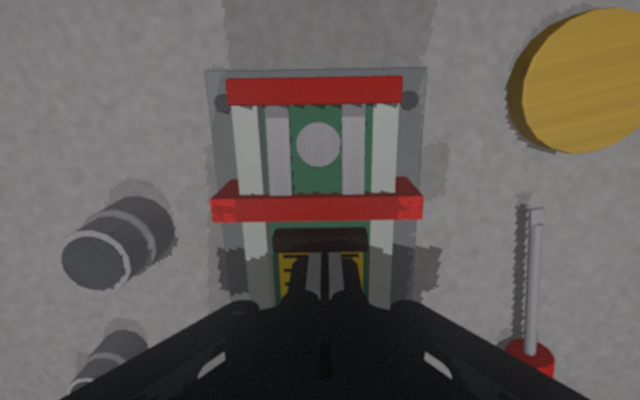

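The nose now reaches the stop's visible edge at row 104. The ridge has come closer to the finger (rows 230–250), so the finger has slipped forward on the tread. I push on until the finger is firm against the ridge.

{"name": "drive_tool", "arguments": {
  "rows": [
    {"dx":0.04,"dy":0,"dz":0,"wx":0,"wy":0,"wz":0,"hand":0},
    {"dx":0.08,"dy":0,"dz":0,"wx":0,"wy":0,"wz":0,"hand":0},
    {"dx":0.08,"dy":0,"dz":0,"wx":0,"wy":0,"wz":0,"hand":0}
  ]
}}

```text
clock: 7.9
eef_pos: [0.6185, 0.1154, 0.0429]
tool_rot: [0.992, 0.129, -0.004, 0.001]
ft_force: [-25.4, -6.0, 40.6]
grip_width: 0.0
grasp_force: 24.2
```

The finger is blocked firmly, with about 26 N forward and no more motion, after about 71 mm of carrier travel. I unload both directions together, then lift.

{"name": "drive_tool", "arguments": {
  "rows": [
    {"dx":0.04,"dy":0,"dz":0,"wx":0,"wy":0,"wz":0,"hand":0},
    {"dx":0.04,"dy":0,"dz":0,"wx":0,"wy":0,"wz":0,"hand":0},
    {"dx":-0.02,"dy":0,"dz":-0.03,"wx":0,"wy":0,"wz":0,"hand":0},
    {"dx":-0.07,"dy":0,"dz":-0.07,"wx":0,"wy":0,"wz":0,"hand":0},
    {"dx":-0.11,"dy":0,"dz":-0.11,"wx":0,"wy":0,"wz":0,"hand":0},
    {"dx":-0.13,"dy":0,"dz":-0.15,"wx":0,"wy":0,"wz":0,"hand":0},
    {"dx":-0.15,"dy":0,"dz":-0.25,"wx":0,"wy":0,"wz":0,"hand":0},
    {"dx":-0.15,"dy":0,"dz":-0.5,"wx":0,"wy":0,"wz":0,"hand":0},
    {"dx":-0.15,"dy":0,"dz":-1.0,"wx":0,"wy":0,"wz":0,"hand":0},
    {"dx":-0.5,"dy":0,"dz":-1.8,"wx":0,"wy":0,"wz":0,"hand":0},
    {"dx":-1.0,"dy":0,"dz":-2.4,"wx":0,"wy":0,"wz":0,"hand":0},
    {"dx":-1.6,"dy":0,"dz":-2.8,"wx":0,"wy":0,"wz":0,"hand":0},
    {"dx":-1.6,"dy":0,"dz":-2.8,"wx":0,"wy":0,"wz":0,"hand":0},
    {"dx":-1.6,"dy":0,"dz":-2.8,"wx":0,"wy":0,"wz":0,"hand":0}
  ]
}}

```text
clock: 9.3
eef_pos: [0.5469, 0.0964, 0.1782]
tool_rot: [0.992, 0.129, 0.002, -0.0]
ft_force: [-0.1, -0.2, -0.0]
grip_width: -0.0
grasp_force: 0.0
```

Run:
```python
from h import *
o=bot.get_obs();print(o['clock'],o['eef_pos'],o['ft_force'])
C=cam('wrist'); im=bot.camera('wrist')
save('w7.png',cv2.resize(im[:260,160:490],(760,599),interpolation=cv2.INTER_CUBIC))
# predicted home features in pixels, holder origin from bridge
a=np.array([.966,.259]);H=np.array([.6138,.1153])
for n,x,z in [('tail top',-25,.032),('ridge back',15,.042),('ridge front',23,.042),('nose top',75,.032),('bridge near',29,.0405),('deck edge',-29,.02)]: print(n,np.round(proj(C,[*(H+a*x/1000),z])))
```

```text
9.3 [0.54691523 0.09636799 0.17822854] [-0.09548493 -0.22078204 -0.01701368]
tail top [323. 130.]
ridge back [322.  76.]
ridge front [322.  64.]
nose top [322. -16.]
bridge near [322.  55.]
deck edge [323. 133.]
```

View pics/w7.png

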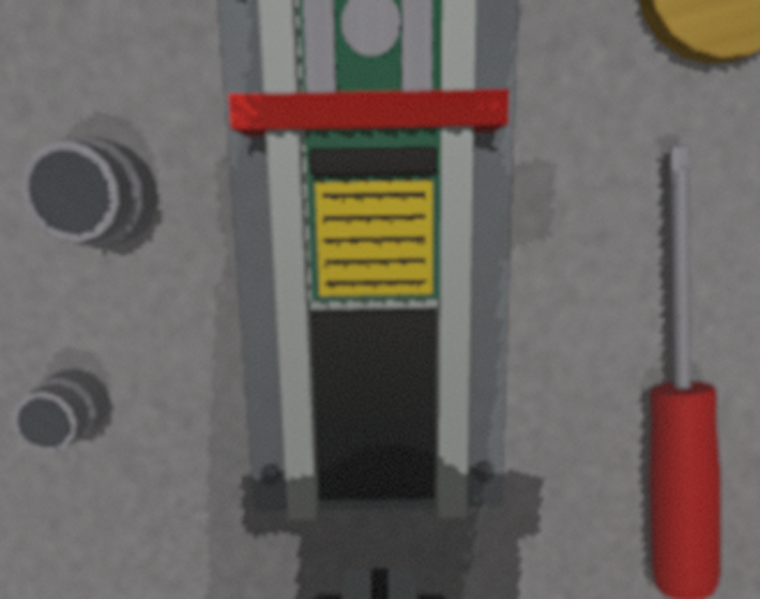

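The tail is at row 130 and the ridge at row 77, both as predicted for home. A strip of deck shows behind the tail with the black plate popped up, and the bystanders are untouched. Handing in.

```bash
python3 -c "
from workcell import bot
print(bot.job_done())"
```

```text
the job is handed in; nothing more can be done
None
```

The green carrier is home against the end stop, under the bridge and leaf springs; the lift plate is up behind it, nothing else was disturbed, and I handed the job in at about 9.3 s of robot time (no verdict was returned).

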